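# Find the rattling case and hold it out over the cutting mat

### The arm

A 7-joint arm with a two-finger parallel gripper is mounted at the origin on the work surface. World frame = base frame: x ahead of the robot, y to its left, z up, the work surface at z = 0. Lengths are in m, angles in degrees, forces in N, time in s.
With the tool pointing down it reaches from about 0.4 to 0.925 m from the base axis. Payload 4.1 kg.
Tool frame: the origin (TCP) lies at the very end of the fingers, on their centre line; the grasp point (between the pads) lies 19 mm behind it; z points along the fingers, y is the line along which they close (so a half turn about z gives the same grasp; the last joint's range is limited). The gripper opens to 85 mm and grips with 20 to 120 N. Pads are 22 mm wide; open, the fingers measure 114 mm over their backs; the gripper's body (76 mm by 85 mm) begins 54 mm behind the grasp point. The pads swing forward as they close: fully open they stand 13 mm farther back than shut.
Start: joints at [-5.672, 22.827, 2.584, 88.041, -1.071, 69.15, -2.905], TCP at [0.65, 0, 0.193] pointing down, gripper open.
Joint ranges: [-161.44, 161.44], [-28.35, 127.94], [-78.24, 83.42], [0, 140.83], [-78.03, 258.03], [13.02, 114.36], [-168.23, 168.23]. Speed limits (degrees/s): [147.25, 147.25, 180, 180, 180, 180, 180].

### API

Orientations are given as [roll, pitch, yaw] about the fixed x, y, z axes, in that order (R = Rz(yaw) Ry(pitch) Rx(roll)).
In Python, from rig import observe, snapshot, hand_in gives the robot as it stands.
- The arm moves only by the tool arm_command, never from a script. Its argument "commands" is a list of rows, each a list of 3 entries, a list of its own where there are three numbers: the shift along the tool's x, y, z in mm, then the turn about the tool's z in degrees, then the gripper command: -1 is shut, 1 is fully open, values between are in proportion. A call has 1 to 20 rows; each row is the pose to reach, as a shift and turn from the pose commanded when the call began, along the tool's axes at that moment; what a row does not reach only later rows make up. A row lasts 1/12 s, in which the tool goes at most 41.7 mm and 7.16 degrees, less where a joint would pass 70% of its speed; a pose out of reach is approached as far as the arm can. A call with a gripper value outside its range is refused whole. The fingers move at their own pace and stop on an object; "grip_force" is the grip in N (left out, the last holds). Time passes only in rows, so rows that repeat a pose let the fingers close. It gives the time, the measured TCP pose, the force, the opening and the grip force at its end, in the units of the state.
- observe(): the state, without advancing time (a new reading comes with each control period).
- snapshot(name): name is "scene" or "side" or "wrist"; returns a dict with "pixels" (420x560x3 uint8, blue, green, red), "K" (3x3 intrinsics, pixels), "R" (3x3) and "t" (3): a world point X has camera coordinates R X + t; the wrist camera has in their place "mount" (4x4, takes a point from camera to tool coordinates, whose origin is the TCP and whose axes are the flange's). Camera axes: x right, y down, z forward; pixel columns grow to the right and rows downward; lengths in m; the calibration is good to about 2 mm. A picture is of the moment at which its call begins: read the wrist's pose just before it. There is no depth.
- hand_in(): hands the job in; it is judged then, once.
The state is a dict: "t": time; "joint_pos": joint angles; "qvel": joint speeds; "effort": joint torques, N m; "ee_pos": TCP position; "tcp_rot": TCP orientation; "contact_force": force on the tool from outside, world axes, zero at the start; "moment": the same for the moment, N m; "opening": finger opening in m; "grip_force": force on a finger pad.
Only numpy, scipy, OpenCV 4.12 (cv2) and the standard library are available. Lean on these libraries where they do the work, as an engineer would, in place of code of your own. Each camera call takes 0.05 s, during which the arm holds its last target. There are 200 camera calls.

### The job

In one of the three sealed cases on the bench a steel ball joint has come loose from its foam: lift the cases and shake them one at a time to find the one that rattles, and put each quiet one gently back, upright, where it stood. Hold the rattling case out, level, over the middle of the cutting mat, about 20 cm above the bench, for a colleague to take, and finish while still holding it there; leave everything else on the bench alone.

Things in the scene. Friction and masses are not known exactly. Their poses are not given: they have to be found in the camera images.
- case_left_center (a point): Centre (33 mm above the underside) of the left one (most to +y) of three outwardly identical sealed dry cases standing upright on the bench: grey plastic box, 140 mm long (its x axis), 56 wide (y), 66 tall (z, up), latch on one end, wire handle folded flat on the lid (to 70 mm). Flat smooth sides: grip across the width at mid-height, about 40 N. The lid cannot open. Weighs 430 to 530 g.
- case_middle_center (a point): Centre of the middle case, the same outside. In one of the three (which one varies) a 40 mm steel ball of 260 g is loose in the 130 x 46 x 56 mm hollow: it can roll 90 mm along the case's length, 6 mm across. In the two others the same ball sits fast in a foam plug in the middle, so weight tells nothing.
- case_right_center (a point): Centre of the right case (most to -y), the same outside. Shake with brisk strokes of about 100 mm along the length, or tip nose up and down by 0.15 rad or more: the loose ball runs to the ends and knocks, and lying at the low end its weight (2.5 N, 45 mm off the middle) adds 0.115 N m about the line between the fingers; in a quiet case nothing shifts.
- mat_center (a point): Centre of the top face of the dark cutting mat on the far side of the bench: 200 mm deep (its x axis, pointing away from the robot) by 280 wide, 3 thick, fixed. The bench top is at height 0.
- marker: Bystander: marker pen 135 mm long, 16 thick, lying between the left and middle cases, along x. Origin at its middle, underneath.
- rake: Bystander: wooden sculpting rake 170 mm long, 12 thick, wider loop at its +x end, lying between the middle and right cases. Origin at its middle, underneath.
- tape: Bystander: roll of black tape, 104 mm across, 48 high, beyond the left case; a paper cup stands beyond it. Origin at its centre, underneath.
- glue: Bystander: white glue bottle, 56 mm across, 150 high, beyond the right case; a bar clamp lies beyond it. Origin at its centre, underneath.
- shears: Bystander: shears 200 mm long, 12 high, lying along the near edge of the mat. Origin near the pivot, underneath.
Things that resemble listed ones, but are neither listed nor needed, are in the scene too. What is shaped like the part that bears case_middle_center but turquoise is not meant. Leave any pink look-alike of the part that bears case_right_center alone.

How it is judged:
By the outcome, as a careful person would: the job done as asked, in the order asked, and still so for the second after the job is handed in, while the arm keeps its last pose, push and grip.
It also fails if it takes over 72 s, if anything falls off the work surface, if the arm or the gripper's body presses on something with over 40 N, if the wrist force passes 120 N, or if a joint passes its speed limit or range.

## Working session

There is one attempt and no reset: what is moved stays moved. The work goes in short steps, Python scripts to look and compute and a tool call to move; the robot and the scene stay as the last step left them, time stands still between calls to the robot, and variables do not carry over. Pictures are saved under pics/ and viewed, at most 10 in all, crops included, and the job is handed in when it is done.

Besides the shell and the picture viewer there is one more tool, called after "Request:" by a JSON object that holds its "name" and its "arguments", one argument or row to a line. arm_command: Moves the arm, as the interface text tells. Its arguments: {"type":"object","properties":{"commands":{"type":"array","items":{"type":"array"}},"grip_force":{"type":"number"}},"required":["commands"]}

```bash
mkdir -p pics; ls; python3 - <<'E'
from rig import *
import cv2,numpy as np
s=observe();print(s)
for n in("scene","side"):
    d=snapshot(n);cv2.imwrite(f"pics/{n}0.png",d["pixels"]);np.savez(f"{n}0.npz",**d);print(n,d["K"].tolist(),d["R"].tolist(),d["t"].tolist())
E
```

```text
pics
{'t': 0.0, 'joint_pos': array([-5.67236254, 22.87346054,  2.58042323, 88.11480114, -1.07206156,
       69.15191731, -2.90548006]), 'qvel': array([-0.003493  , -0.00817205,  0.02348862,  0.00961914, -0.05025779,
        0.00971837,  0.02781066]), 'effort': array([-9.65094187e-04, -4.75129580e+01,  1.36406265e+00, -2.54227209e+01,
        1.14684159e-02,  9.53188282e-03,  3.56541250e-05]), 'ee_pos': array([6.49270443e-01, 1.79603262e-05, 1.92041380e-01]), 'tcp_rot': array([-1.79884224e+02,  7.50482789e-03,  9.00055282e+01]), 'contact_force': array([ 1.00393208, -0.05263066, -0.81170391]), 'moment': array([ 0.02274701,  0.0252344 , -0.05106924]), 'grip_force': 0.0, 'opening': 0.08512886750562079}
scene [[397.1564510747836, 0.0, 286.2620261775416], [0.0, 397.1564510747836, 216.27300317204114], [0.0, 0.0, 1.0]] [[-0.12077055596460791, 0.9925830746395904, 0.013903695588467933], [0.6081933664419522, 0.08505576146482959, -0.7892188203899113], [-0.7845478327215011, -0.08685826029028726, -0.6139546732384568]] [0.12108803523032169, -0.24803973787575678, 1.3689502192116871]
side [[463.3395644818247, 0.0, 286.8511517775731], [0.0, 463.3395644818247, 204.84479412863936], [0.0, 0.0, 1.0]] [[0.9991547737449684, -0.04069132829938689, 0.005826997843869032], [-0.025439211865516398, -0.723442746072156, -0.6899155308117357], [0.03228907868463126, 0.6891841618586496, -0.7238664285908611]] [-0.46559067293613676, 0.008930175614810519, 1.115046631641364]
```

View pics/scene0.png

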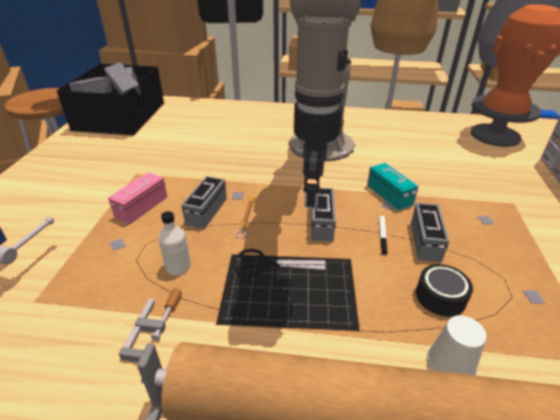

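View pics/side0.png

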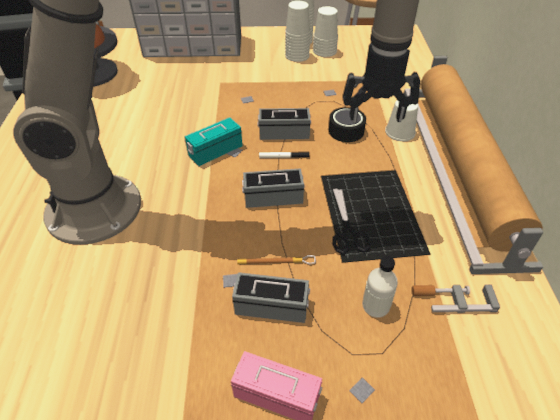

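Scene: the grey cases are left (429,230), middle (322,213) and right (205,200). The look-alikes are turquoise (393,186) and pink (139,197), both rejected on colour. In the side view the grey cases are at (285,123), (273,187) and (271,297). Next is a close crop to confirm.

```bash
python3 - <<'E'
import cv2,numpy as np
a=cv2.imread("pics/scene0.png");b=cv2.imread("pics/side0.png")
def c(im,x,y):
    p=im[y-38:y+38,x-44:x+44]; return cv2.resize(p,None,fx=3,fy=3,interpolation=cv2.INTER_CUBIC)
m=np.vstack([np.hstack([c(a,*p) for p in((205,200),(322,213),(429,230))]),np.hstack([c(b,*p) for p in((271,297),(273,187),(285,123))])])
cv2.imwrite("pics/m.png",m);print(m.shape)
E
```

```text
(456, 792, 3)
```

View pics/m.png

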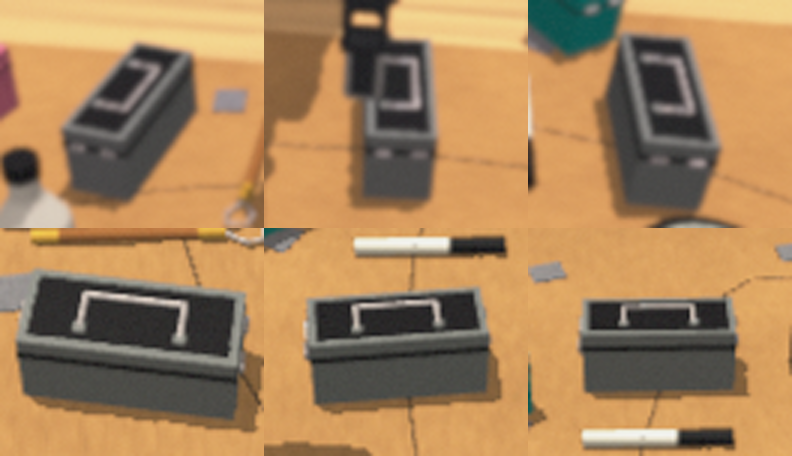

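All three cases are grey with matching latches and handles, so I'll cast their lid corners, and the mat corners, to planes.

```bash
cat > h.py <<'E'
import numpy as np
def cast(d,uv,z):
    uv=np.atleast_2d(np.array(uv,float));K,R,t=d["K"],d["R"],d["t"]
    r=(R.T@np.linalg.inv(K)@np.c_[uv,np.ones(len(uv))].T).T; c=-R.T@t
    return c+r*((z-c[2])/r[:,2])[:,None]
E
python3 - <<'E'
import numpy as np
from h import cast
S=np.load("scene0.npz");D=np.load("side0.npz")
def f(d,pts,x0,y0,ox,oy): return cast(d,(np.array(pts)-[x0,y0])/3+[ox-.33,oy-.33],.066)[:,:2]
def rep(n,P):
    P=np.array(P)
    c=P.mean(0) if len(P)==4 else (P[0]+P[2])/2
    print(n,c.round(4),"edges",[(round(float(np.hypot(*e)),3),round(float(np.degrees(np.arctan2(e[1],e[0]))),1)) for e in np.diff(np.vstack([P,P[:1]]),axis=0)])
rep("R side",f(D,[(35,272),(244,293),(240,364),(18,343)],0,228,227,259))
rep("M side",f(D,[(307,300),(478,289),(490,342),(310,352)],264,228,229,149))
rep("L side",f(D,[(583,299),(732,299),(736,343),(583,346)],528,228,241,85))
rep("R scene",f(S,[(137,43),(195,55),(128,142),(64,128)],0,0,161,162))
rep("L scene",f(S,[(622,36),(691,40),(718,150),(640,138)],528,0,385,192))
P=f(S,[(431,40),(437,143),(366,137)],264,0,278,175);rep("M scene",P)
for d,p in((S,[(228,254),(352,256),(357,326),(218,324)]),(D,[(321,176),(402,170),(427,249),(335,261)])): rep("mat",cast(d,p,.003)[:,:2])
# tape,glue, cup, marker, rake
print("marker/rake side",cast(D,[(259,155),(309,155),(237,262),(315,260)],.008)[:,:2].round(3).tolist())
print("turq top corners",cast(D,[(186,138),(238,121),(243,135),(192,154)],.066)[:,:2].round(3).tolist())
E
```

```text
R side [ 0.4242 -0.2859] edges [(0.137, -9.0), (0.053, -96.8), (0.139, 171.7), (0.054, 80.5)]
M side [0.4333 0.0171] edges [(0.137, 3.5), (0.062, -84.8), (0.139, -177.4), (0.059, 93.6)]
L side [0.4693 0.27  ] edges [(0.139, -1.8), (0.068, -91.2), (0.137, 180.0), (0.072, 90.0)]
R scene [ 0.4289 -0.2806] edges [(0.058, 77.9), (0.135, -9.4), (0.058, -101.2), (0.136, 170.4)]
L scene [0.473  0.2773] edges [(0.056, 92.3), (0.139, -2.1), (0.056, -96.1), (0.131, 178.1)]
M scene [0.4375 0.0222] edges [(0.144, 3.4), (0.055, -89.9), (0.151, 162.0)]
mat [ 0.6645 -0.0355] edges [(0.289, 96.4), (0.197, 2.3), (0.27, -83.5), (0.197, -172.1)]
mat [ 0.6664 -0.0329] edges [(0.215, 4.2), (0.262, -90.0), (0.21, -173.0), (0.272, 91.2)]
marker/rake side [[0.398, 0.176], [0.532, 0.171], [0.351, -0.178], [0.52, -0.179]]
turq top corners [[0.212, 0.181], [0.344, 0.25], [0.359, 0.189], [0.234, 0.116]]
```

Request:
{"name": "arm_command", "arguments": {
  "commands": [
    [[20, -13, 0], 6, 1],
    [[45, -30, 0], 13, 1],
    [[70, -45, 0], 20, 1],
    [[95, -61, 0], 27, 1],
    [[120, -77, 0], 34, 1],
    [[145, -93, 0], 41, 1],
    [[170, -109, 0], 48, 1],
    [[195, -125, 0], 55, 1],
    [[220, -141, 0], 62, 1],
    [[240, -154, 0], 69, 1],
    [[255, -164, 0], 76, 1],
    [[268, -172, 0], 83, 1],
    [[277, -178, 0], 89, 1],
    [[277, -179, 0], 91.5, 1],
    [[277, -179, 0], 91.5, 1],
    [[277, -179, 0], 91.5, 1],
    [[277, -179, 0], 91.5, 1]
  ],
  "grip_force": 40
}}

```text
t: 1.52
ee_pos: [0.4712, 0.2764, 0.1929]
tcp_rot: [180.0, 0.0, -1.5]
contact_force: [-0.6, 0.8, 0.0]
opening: 0.0854
grip_force: 0.0
```

```bash
python3 - <<'E'
from rig import *
import cv2,numpy as np
s=observe();print(s["ee_pos"],s["tcp_rot"],s["joint_pos"],s["contact_force"],s["moment"])
d=snapshot("wrist");cv2.imwrite("pics/w1.png",d["pixels"]);print(d["K"],d["mount"])
E
```

```text
[0.47121623 0.27638167 0.19292723] [ 1.79972487e+02  2.19203296e-03 -1.48693464e+00] [ -40.66321715   12.28458352    6.75014242  102.48324501   -1.55364756
   65.34054201 -124.90439768] [-0.62288203  0.7548314   0.00347138] [ 0.02319137  0.04884584 -0.00451721]
[[302.39249166   0.         276.53988315]
 [  0.         302.39249166 209.70258777]
 [  0.           0.           1.        ]] [[-8.34994298e-05 -9.54472519e-01 -2.98298851e-01  7.53594356e-02]
 [ 9.99999904e-01  4.86605123e-05 -4.35618653e-04  5.84042444e-04]
 [ 4.30301408e-04 -2.98298858e-01  9.54472423e-01 -1.81185053e-01]
 [ 0.00000000e+00  0.00000000e+00  0.00000000e+00  1.00000000e+00]]
```

View pics/w1.png

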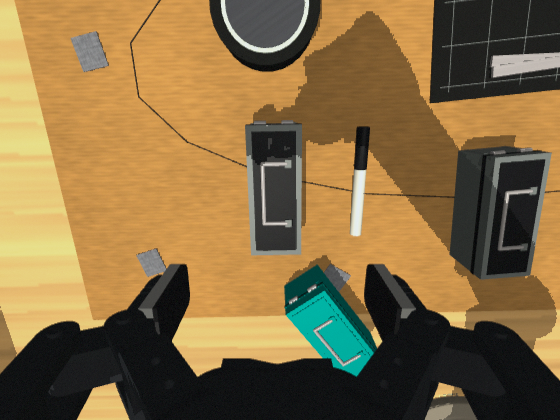

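Wrist view: left case lid corners at (247,125), (302,123), (301,254) and (251,255). The middle case lid is at (490,150)-(550,155)-(530,275)-(482,278).

```bash
cat >> h.py <<'E'
from scipy.spatial.transform import Rotation as Ro
def wcam(s,d):
    T=np.eye(4);T[:3,:3]=Ro.from_euler("xyz",s["tcp_rot"],degrees=True).as_matrix();T[:3,3]=s["ee_pos"]
    C=np.linalg.inv(T@d["mount"]);return dict(K=d["K"],R=C[:3,:3],t=C[:3,3])
E
python3 - <<'E'
from rig import *
from h import *
s=observe();d=snapshot("wrist");w=wcam(s,d)
for q in ([(247,125),(302,123),(301,254),(251,255)],[(490,150),(550,155),(530,275),(482,278)]):
    P=cast(w,q,.066)[:,:2];print(P.mean(0).round(4),P.round(3).tolist())
print("mat corner",cast(w,[(433,102)],.003))
E
```

```text
[0.4681 0.2773] [[0.538, 0.303], [0.539, 0.249], [0.398, 0.25], [0.398, 0.306]]
[0.4337 0.0225] [[0.508, 0.06], [0.501, -0.001], [0.364, -0.012], [0.362, 0.043]]
mat corner [[0.55639526 0.09248333 0.003     ]]
```

Request:
{"name": "arm_command", "arguments": {
  "commands": [
    [[-2, 0, 30], 0, 1],
    [[-2, 0, 65], 0, 1],
    [[-2, 0, 100], 0, 1],
    [[-2, 0, 130], 0, 1],
    [[-2, 0, 150], 0, 1],
    [[-2, 0, 165], 0, 1],
    [[-2, 0, 174], 0, 1],
    [[-2, 0, 178], 0, 1],
    [[-2, 0, 178], 0, 1],
    [[-2, 0, 178], 0, 0.4],
    [[-2, 0, 178], 0, 0],
    [[-2, 0, 178], 0, -1],
    [[-2, 0, 178], 0, -1],
    [[-2, 0, 178], 0, -1],
    [[-2, 0, 178], 0, -1],
    [[-2, 0, 178], 0, -1],
    [[-2, 0, 178], 0, -1],
    [[-2, 0, 178], 0, -1]
  ],
  "grip_force": 40
}}

```text
t: 3.12
ee_pos: [0.4702, 0.2782, 0.0166]
tcp_rot: [-179.9, -0.1, -1.5]
contact_force: [0.1, 0.5, 6.5]
opening: 0.0547
grip_force: 42.4
```

Request:
{"name": "arm_command", "arguments": {
  "commands": [
    [[0, 0, -2], 0, -1],
    [[0, 0, -8], 0, -1],
    [[0, 0, -20], 0, -1],
    [[0, 0, -40], 0, -1],
    [[0, 0, -62], 0, -1],
    [[0, 0, -84], 0, -1],
    [[0, 0, -104], 0, -1],
    [[0, 0, -120], 0, -1],
    [[0, 0, -127], 0, -1],
    [[0, 0, -130], 0, -1],
    [[0, 0, -130], 0, -1],
    [[0, 0, -130], 0, -1],
    [[0, 0, -130], 0, -1],
    [[0, 0, -130], 0, -1]
  ]
}}

```text
t: 4.28
ee_pos: [0.4682, 0.2765, 0.1439]
tcp_rot: [179.9, 0.1, -1.5]
contact_force: [-1.1, 0.7, -4.5]
opening: 0.0545
grip_force: 43.8
```

```bash
cat > m.py <<'E'
from rig import observe
s=observe();print(s["t"],s["ee_pos"].round(4),s["tcp_rot"].round(2),"F",s["contact_force"].round(2),"M",s["moment"].round(3),"eff",s["effort"].round(3),s["opening"],s["grip_force"])
E
python3 m.py
```

```text
4.2833 [0.4682 0.2765 0.1439] [ 1.7991e+02  1.1000e-01 -1.4900e+00] F [-1.12  0.71 -4.52] M [0.01  0.009 0.04 ] eff [ 4.0000e-03 -4.0330e+01  1.4530e+00 -2.5488e+01  1.1000e-02  2.1000e-02
  0.0000e+00] 0.05450376224989544 43.8407801091671
```

Request:
{"name": "arm_command", "arguments": {
  "commands": [
    [[40, 0, 0], 0, -1],
    [[80, 0, 0], 0, -1],
    [[100, 0, 0], 0, -1],
    [[100, 0, 0], 0, -1],
    [[100, 0, 0], 0, -1],
    [[100, 0, 0], 0, -1],
    [[100, 0, 0], 0, -1],
    [[100, 0, 0], 0, -1],
    [[100, 0, 0], 0, -1],
    [[100, 0, 0], 0, -1]
  ]
}}

```text
t: 5.12
ee_pos: [0.5685, 0.2747, 0.1453]
tcp_rot: [-180.0, -0.0, -1.5]
contact_force: [0.9, 0.1, -5.6]
opening: 0.0547
grip_force: 44.9
```

```bash
python3 m.py
```

```text
5.1167 [0.5685 0.2747 0.1453] [-1.7999e+02 -1.0000e-02 -1.4500e+00] F [ 0.86  0.11 -5.57] M [-0.029 -0.006  0.032] eff [-3.8000e-02 -4.9194e+01  2.5430e+00 -2.6237e+01  5.0000e-03  9.0000e-03
 -0.0000e+00] 0.05474493923788559 44.9145233631134
```

Request:
{"name": "arm_command", "arguments": {
  "commands": [
    [[-40, 0, 0], 0, -1],
    [[-80, 0, 0], 0, -1],
    [[-100, 0, 0], 0, -1],
    [[-100, 0, 0], 0, -1],
    [[-100, 0, 0], 0, -1],
    [[-100, 0, 0], 0, -1],
    [[-100, 0, 0], 0, -1],
    [[-100, 0, 0], 0, -1],
    [[-100, 0, 0], 0, -1],
    [[-100, 0, 0], 0, -1]
  ]
}}

```text
t: 5.95
ee_pos: [0.4696, 0.2769, 0.145]
tcp_rot: [180.0, -0.0, -1.5]
contact_force: [0.2, -0.2, -4.3]
opening: 0.0547
grip_force: 45.5
```

```bash
python3 m.py
```

```text
5.95 [0.4696 0.2769 0.145 ] [ 1.7999e+02 -1.0000e-02 -1.5400e+00] F [ 0.2  -0.24 -4.26] M [-0.013  0.027 -0.004] eff [ 2.1000e-02 -4.0209e+01  1.5120e+00 -2.5545e+01  1.5000e-02  1.0000e-03
 -0.0000e+00] 0.05465716558461824 45.51550403237343
```

```bash
cat > ser.py <<'E'
from rig import *
import numpy as np
M=[]
for i in range(8):
    s=observe();M.append(np.r_[s["t"],s["moment"],s["contact_force"]]);snapshot("side")
M=np.array(M);print(M[:,[0,1,2,3,4]].round(3));print("mean",M.mean(0).round(3),s["ee_pos"],s["tcp_rot"],s["opening"])
E
echo
```

Request:
{"name": "arm_command", "arguments": {
  "commands": [
    [[40, 0, 0], 0, -1],
    [[80, 0, 0], 0, -1],
    [[100, 0, 0], 0, -1],
    [[60, 0, 0], 0, -1],
    [[20, 0, 0], 0, -1],
    [[0, 0, 0], 0, -1],
    [[40, 0, 0], 0, -1],
    [[80, 0, 0], 0, -1],
    [[100, 0, 0], 0, -1],
    [[100, 0, 0], 0, -1]
  ]
}}

```text
t: 6.78
ee_pos: [0.5752, 0.2723, 0.1452]
tcp_rot: [180.0, -0.4, -1.8]
contact_force: [0.4, -1.1, -4.3]
opening: 0.0546
grip_force: 45.9
```

```bash
python3 ser.py
```

```text
[[ 6.783e+00 -8.600e-02 -1.300e-02 -3.000e-02  3.690e-01]
 [ 6.833e+00 -2.300e-02  1.550e-01 -7.000e-03 -1.069e+00]
 [ 6.883e+00  1.900e-02  4.100e-02 -5.600e-02 -2.960e-01]
 [ 6.933e+00 -3.000e-03  1.100e-02  2.600e-02 -1.680e-01]
 [ 6.983e+00  7.100e-02  3.600e-02  5.900e-02 -3.900e-01]
 [ 7.033e+00 -1.500e-02  1.600e-02  1.000e-02 -6.800e-02]
 [ 7.083e+00  2.700e-02 -2.100e-02  3.200e-02 -3.330e-01]
 [ 7.133e+00 -1.900e-02  2.300e-02  1.100e-02  3.800e-01]]
mean [ 6.958e+00 -4.000e-03  3.100e-02  6.000e-03 -1.970e-01 -5.700e-02
 -5.087e+00] [0.56799997 0.27493958 0.14505697] [-1.79992956e+02  3.73453209e-02 -1.42773683e+00] 0.05461911118825927
```

Request:
{"name": "arm_command", "arguments": {
  "commands": [
    [[-40, 0, 0], 0, -1],
    [[-80, 0, 0], 0, -1],
    [[-100, 0, 0], 0, -1],
    [[-60, 0, 0], 0, -1],
    [[-20, 0, 0], 0, -1],
    [[0, 0, 0], 0, -1],
    [[-40, 0, 0], 0, -1],
    [[-80, 0, 0], 0, -1],
    [[-100, 0, 0], 0, -1],
    [[-100, 0, 0], 0, -1]
  ]
}}

```text
t: 8.02
ee_pos: [0.4623, 0.2781, 0.1443]
tcp_rot: [180.0, 0.4, -1.2]
contact_force: [-0.4, 0.2, -4.8]
opening: 0.0546
grip_force: 46.4
```

```bash
python3 ser.py
```

```text
[[ 8.017e+00 -8.000e-03 -2.700e-02  1.700e-02 -3.890e-01]
 [ 8.067e+00 -1.100e-02 -6.300e-02  3.800e-02  6.790e-01]
 [ 8.117e+00 -4.300e-02 -6.500e-02 -3.000e-02 -8.300e-02]
 [ 8.167e+00 -4.000e-03 -1.000e-03 -4.000e-02  7.870e-01]
 [ 8.217e+00 -4.000e-02  1.500e-02  7.300e-02  2.600e-02]
 [ 8.267e+00  4.000e-03  1.700e-02 -6.000e-02  8.700e-02]
 [ 8.317e+00  3.600e-02 -1.000e-02  1.800e-02  3.750e-01]
 [ 8.367e+00 -2.600e-02  5.700e-02  1.000e-03 -3.970e-01]]
mean [ 8.192e+00 -1.200e-02 -1.000e-02  2.000e-03  1.360e-01  1.700e-01
 -4.956e+00] [0.47002102 0.27680096 0.14536453] [-1.79989499e+02 -5.46014954e-02 -1.56476608e+00] 0.05470145280478949
```

The left case is quiet: the moment stays near 0 after every stroke. Putting it back.

Request:
{"name": "arm_command", "arguments": {
  "commands": [
    [[0, 0, 6], 0, -1],
    [[0, 0, 20], 0, -1],
    [[0, 0, 42], 0, -1],
    [[0, 0, 66], 0, -1],
    [[0, 0, 88], 0, -1],
    [[0, 0, 105], 0, -1],
    [[0, 0, 116], 0, -1],
    [[0, 0, 122], 0, -1],
    [[0, 0, 125], 0, -1],
    [[0, 0, 127], 0, -1],
    [[0, 0, 128], 0, -1],
    [[0, 0, 129], 0, -1],
    [[0, 0, 129], 0, -1],
    [[0, 0, 129], 0, -1]
  ]
}}

```text
t: 9.58
ee_pos: [0.4713, 0.2786, 0.0179]
tcp_rot: [-179.8, -0.2, -1.5]
contact_force: [5.1, -0.2, 5.4]
opening: 0.0546
grip_force: 48.2
```

```bash
python3 m.py
```

```text
9.5833 [0.4713 0.2786 0.0179] [-179.81   -0.25   -1.53] F [ 5.07 -0.25  5.39] M [-0.029 -0.735 -0.069] eff [-1.4720e+00 -3.8386e+01  3.9700e-01 -1.4892e+01 -5.1800e-01  1.0360e+00
 -8.0000e-03] 0.054586535096163236 48.18160504102707
```

Request:
{"name": "arm_command", "arguments": {
  "commands": [
    [[0, 0, -1], 0, -1],
    [[0, 0, -1], 0, -1],
    [[0, 0, -1], 0, -0.2],
    [[0, 0, -1], 0, 0],
    [[0, 0, -1], 0, 0.3],
    [[0, 0, -1], 0, 0.6],
    [[0, 0, -1], 0, 1],
    [[0, 0, -1], 0, 1],
    [[0, 0, -1], 0, 1],
    [[0, 0, -1], 0, 1],
    [[0, 0, -6], 0, 1],
    [[0, 0, -25], 0, 1],
    [[0, 0, -55], 0, 1],
    [[0, 0, -90], 0, 1],
    [[0, 0, -125], 0, 1],
    [[0, 0, -155], 0, 1],
    [[0, 0, -175], 0, 1],
    [[0, 0, -180], 0, 1],
    [[0, 0, -180], 0, 1]
  ]
}}

```text
t: 11.17
ee_pos: [0.4699, 0.2777, 0.1981]
tcp_rot: [-179.9, -0.2, -1.5]
contact_force: [-0.5, -0.6, 0.1]
opening: 0.0853
grip_force: 0.0
```

```bash
python3 - <<'E'
from rig import *
import cv2
s=observe();print(s["t"],s["ee_pos"],s["tcp_rot"]);d=snapshot("wrist");cv2.imwrite("pics/w2.png",d["pixels"])
E
```

```text
11.1667 [0.46993633 0.27767662 0.19806594] [-1.79859611e+02 -1.74971265e-01 -1.50107157e+00]
```

View pics/w2.png

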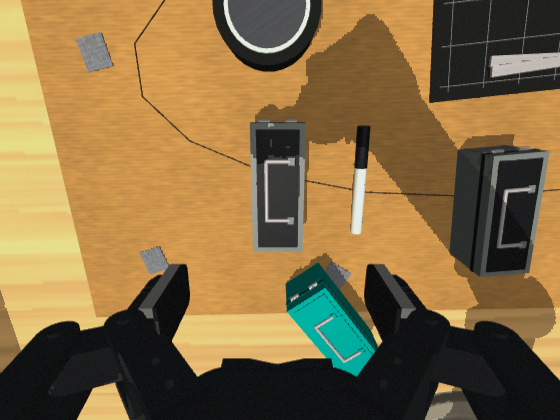

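Wrist view: the left case stands upright where it was, lid at (250-305, 122-250), bystanders untouched. On to the middle case.

Request:
{"name": "arm_command", "arguments": {
  "commands": [
    [[-3, 20, 0], -1, 1],
    [[-6, 50, 0], -2, 1],
    [[-10, 85, 0], -3, 1],
    [[-14, 120, 0], -4, 1],
    [[-18, 155, 0], -5, 1],
    [[-22, 190, 0], -5, 1],
    [[-25, 220, 0], -5, 1],
    [[-28, 242, 0], -5, 1],
    [[-28, 253, 0], -5, 1],
    [[-28, 257, 0], -5, 1],
    [[-28, 257, 0], -5, 1],
    [[-28, 257, 0], -5, 1]
  ]
}}

```text
t: 12.22
ee_pos: [0.4343, 0.0224, 0.1956]
tcp_rot: [-180.0, 0.0, 3.6]
contact_force: [0.6, 0.9, 0.2]
opening: 0.0856
grip_force: 0.0
```

```bash
python3 - <<'E'
from rig import *
from h import *
import cv2
s=observe();print(s["t"],s["ee_pos"],s["tcp_rot"]);d=snapshot("wrist");cv2.imwrite("pics/w3.png",d["pixels"])
# lid rim: grey ring; mask neutral pixels near image centre
im=d["pixels"].astype(int);sat=im.max(2)-im.min(2)
m=((sat<22)).astype(np.uint8);m[270:]=0
n,l,st,c=cv2.connectedComponentsWithStats(m)
w=wcam(s,d)
for i in range(1,n):
    if st[i,4]>1500:
        r=cv2.minAreaRect(np.argwhere(l==i)[:,::-1].astype(np.float32));b=cv2.boxPoints(r);P=cast(w,b,.066)[:,:2];print(st[i],b.round(0).tolist(),P.mean(0).round(4),P.round(3).tolist())
E
```

```text
12.2167 [0.43431067 0.02237692 0.19558912] [-1.79985242e+02  4.40942749e-02  3.60919420e+00]
[  215     0   261    77 17359] [[215.0, 0.0], [475.0, 0.0], [475.0, 76.0], [215.0, 76.0]] [ 0.5795 -0.0315] [[0.603, 0.087], [0.617, -0.142], [0.557, -0.158], [0.541, 0.087]]
[    0    63    97   147 12301] [[-7.0, 64.0], [85.0, 56.0], [98.0, 206.0], [5.0, 214.0]] [0.4706 0.2571] [[0.538, 0.295], [0.55, 0.208], [0.404, 0.213], [0.389, 0.313]]
[ 249  119   56  133 6910] [[249.0, 119.0], [304.0, 119.0], [304.0, 251.0], [249.0, 251.0]] [0.4349 0.0221] [[0.504, 0.054], [0.508, -0.0], [0.366, -0.013], [0.362, 0.049]]
[ 472  143   88  127 8158] [[472.0, 143.0], [559.0, 143.0], [559.0, 269.0], [472.0, 269.0]] [ 0.4283 -0.2361] [[0.495, -0.171], [0.501, -0.259], [0.362, -0.307], [0.355, -0.208]]
```

View pics/w3.png

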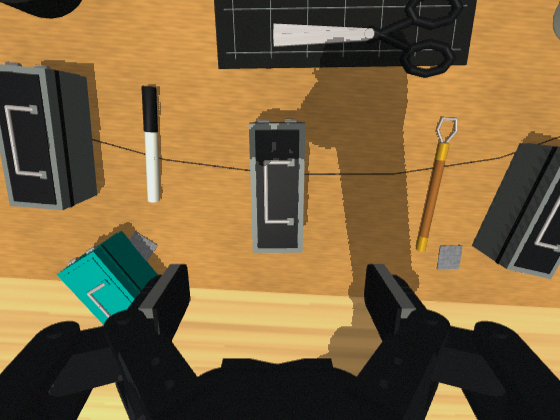

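Wrist view: the middle case lid is centred at (277,185), aligned with the tool. The rake (435,185) and marker (150,145) are clear of the fingers.

Request:
{"name": "arm_command", "arguments": {
  "commands": [
    [[0, 0, 30], 0, 1],
    [[0, 0, 65], 0, 1],
    [[0, 0, 100], 0, 1],
    [[0, 0, 130], 0, 1],
    [[0, 0, 150], 0, 1],
    [[0, 0, 165], 0, 1],
    [[0, 0, 175], 0, 1],
    [[0, 0, 179], 0, 1],
    [[0, 0, 179], 0, 1],
    [[0, 0, 179], 0, 0.4],
    [[0, 0, 179], 0, 0],
    [[0, 0, 179], 0, -1],
    [[0, 0, 179], 0, -1],
    [[0, 0, 179], 0, -1],
    [[0, 0, 179], 0, -1],
    [[0, 0, 179], 0, -1],
    [[0, 0, 179], 0, -1]
  ],
  "grip_force": 40
}}

```text
t: 13.68
ee_pos: [0.4355, 0.0215, 0.0183]
tcp_rot: [-179.9, -0.1, 3.5]
contact_force: [-2.2, 1.9, 6.6]
opening: 0.0547
grip_force: 41.9
```

Request:
{"name": "arm_command", "arguments": {
  "commands": [
    [[0, 0, -2], 0, -1],
    [[0, 0, -8], 0, -1],
    [[0, 0, -20], 0, -1],
    [[0, 0, -40], 0, -1],
    [[0, 0, -62], 0, -1],
    [[0, 0, -84], 0, -1],
    [[0, 0, -104], 0, -1],
    [[0, 0, -120], 0, -1],
    [[0, 0, -127], 0, -1],
    [[0, 0, -130], 0, -1],
    [[0, 0, -130], 0, -1],
    [[0, 0, -130], 0, -1],
    [[0, 0, -130], 0, -1],
    [[0, 0, -130], 0, -1]
  ]
}}

```text
t: 14.85
ee_pos: [0.4334, 0.0207, 0.1461]
tcp_rot: [180.0, 0.1, 3.5]
contact_force: [0.2, -0.0, -4.7]
opening: 0.0546
grip_force: 44.0
```

```bash
python3 m.py
```

```text
14.85 [0.4334 0.0207 0.1461] [1.7997e+02 1.3000e-01 3.5000e+00] F [ 0.18 -0.01 -4.73] M [ 0.022 -0.078 -0.015] eff [ 3.0000e-03 -2.6011e+01  6.1100e-01 -2.4901e+01  1.4000e-02  2.6000e-02
  0.0000e+00] 0.05463128203028237 43.97675111889839
```

Request:
{"name": "arm_command", "arguments": {
  "commands": [
    [[40, 0, 0], 0, -1],
    [[80, 0, 0], 0, -1],
    [[100, 0, 0], 0, -1],
    [[60, 0, 0], 0, -1],
    [[20, 0, 0], 0, -1],
    [[0, 0, 0], 0, -1],
    [[40, 0, 0], 0, -1],
    [[80, 0, 0], 0, -1],
    [[100, 0, 0], 0, -1],
    [[100, 0, 0], 0, -1]
  ]
}}

```text
t: 15.68
ee_pos: [0.539, 0.0278, 0.1468]
tcp_rot: [179.9, -0.3, 3.6]
contact_force: [0.1, 0.4, -3.5]
opening: 0.0542
grip_force: 43.3
```

```bash
python3 ser.py
```

```text
[[ 1.5683e+01  2.3000e-02 -4.5000e-02 -1.3000e-02  5.4000e-02]
 [ 1.5733e+01 -3.4000e-02  4.4000e-02 -1.7000e-02 -9.2300e-01]
 [ 1.5783e+01  1.5000e-02  1.0100e-01  3.3000e-02 -8.3200e-01]
 [ 1.5833e+01 -3.3000e-02  4.2000e-02  8.0000e-03 -4.4500e-01]
 [ 1.5883e+01  3.5000e-02  9.8000e-02 -9.0000e-03 -9.3000e-02]
 [ 1.5933e+01  2.0000e-03 -4.3700e-01  1.0000e-02  6.9400e-01]
 [ 1.5983e+01  3.1000e-02  1.4200e-01 -2.9000e-02 -1.8700e-01]
 [ 1.6033e+01  2.8000e-02  5.7000e-02  1.5000e-02  1.9600e-01]]
mean [ 1.5858e+01  8.0000e-03  0.0000e+00 -0.0000e+00 -1.9200e-01  7.9000e-02
 -4.6320e+00] [0.53304885 0.02690799 0.1468493 ] [-1.79989875e+02  6.80708658e-02  3.50015042e+00] 0.054074855321777575
```

Request:
{"name": "arm_command", "arguments": {
  "commands": [
    [[-40, 0, 0], 0, -1],
    [[-80, 0, 0], 0, -1],
    [[-100, 0, 0], 0, -1],
    [[-60, 0, 0], 0, -1],
    [[-20, 0, 0], 0, -1],
    [[0, 0, 0], 0, -1],
    [[-40, 0, 0], 0, -1],
    [[-80, 0, 0], 0, -1],
    [[-100, 0, 0], 0, -1],
    [[-100, 0, 0], 0, -1]
  ]
}}

```text
t: 16.92
ee_pos: [0.428, 0.0201, 0.1457]
tcp_rot: [-180.0, 0.4, 3.5]
contact_force: [0.1, 0.2, -5.0]
opening: 0.0531
grip_force: 43.5
```

```bash
python3 ser.py
```

```text
[[ 1.6917e+01  2.6000e-02  7.0000e-02  3.1000e-02  1.0200e-01]
 [ 1.6967e+01  2.3000e-02 -1.4600e-01  2.1000e-02  4.9300e-01]
 [ 1.7017e+01  3.5000e-02 -1.1000e-01 -5.4000e-02  6.0000e-02]
 [ 1.7067e+01 -6.7000e-02  4.9700e-01 -1.9000e-02 -4.2630e+00]
 [ 1.7117e+01  5.4000e-02 -2.9000e-02  6.2000e-02  4.6000e-02]
 [ 1.7167e+01 -2.0000e-03 -1.9600e-01  3.0000e-02  5.4300e-01]
 [ 1.7217e+01  2.7000e-02 -1.1500e-01  2.6000e-02  6.6000e-02]
 [ 1.7267e+01 -3.7000e-02 -8.0000e-02  3.6000e-02  3.9300e-01]]
mean [ 1.7092e+01  7.0000e-03 -1.3000e-02  1.7000e-02 -3.2000e-01 -2.5400e-01
 -4.7750e+00] [0.43549134 0.02098844 0.14750998] [ 1.79993158e+02 -9.73592841e-02  3.50100965e+00] 0.053633332260895956
```

The middle case rattles: the moment sits near +0.1 and −0.1 N·m at the two ends, with knock spikes of 0.5 N·m and 4 N. The opening has shrunk about 1 mm, so I'll check how it sits in the grip.

```bash
python3 - <<'E'
from rig import *
import cv2
d=snapshot("side")["pixels"][40:240,150:400];w=snapshot("wrist")["pixels"]
d=cv2.resize(d,None,fx=1.5,fy=1.5,interpolation=cv2.INTER_CUBIC);w=cv2.resize(w,(400,300))
import numpy as np
cv2.imwrite("pics/g1.png",np.hstack([d,w]))
E
python3 m.py
```

```text
17.4167 [0.4349 0.0209 0.1472] [ 1.7999e+02 -3.0000e-02  3.5000e+00] F [ 0.72 -0.24 -4.27] M [-0.048 -0.049 -0.009] eff [-3.0000e-03 -2.5494e+01  6.3900e-01 -2.4888e+01  1.2000e-02  1.0000e-01
  0.0000e+00] 0.053202663882336625 44.9578993069008
```

View pics/g1.png

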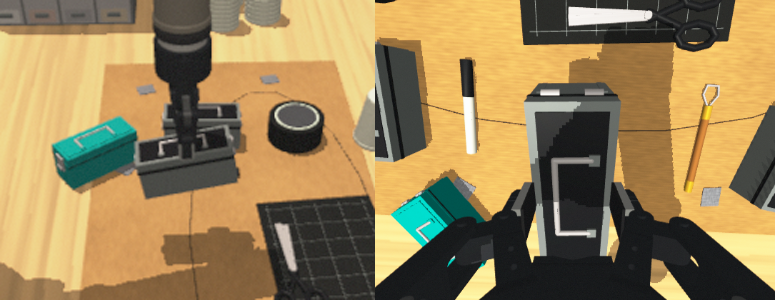

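The case sits a little nose-up in the grip: its latch face shows at (570,92) in the wrist half, and the ball is at the -x end. I'll set it down on its own spot so it levels, grip it more firmly, and then lift it gently.

Request:
{"name": "arm_command", "arguments": {
  "commands": [
    [[0, 0, 4], 0, -1],
    [[0, 0, 12], 0, -1],
    [[0, 0, 25], 0, -1],
    [[0, 0, 42], 0, -1],
    [[0, 0, 60], 0, -1],
    [[0, 0, 77], 0, -1],
    [[0, 0, 92], 0, -1],
    [[0, 0, 104], 0, -1],
    [[0, 0, 112], 0, -1],
    [[0, 0, 117], 0, -1],
    [[0, 0, 120], 0, -1],
    [[0, 0, 122], 0, -1],
    [[0, 0, 124], 0, -1],
    [[0, 0, 126], 0, -1],
    [[0, 0, 127], 0, -1],
    [[0, 0, 128], 0, -1],
    [[0, 0, 128], 0, -1]
  ]
}}

```text
t: 18.83
ee_pos: [0.438, 0.0218, 0.0216]
tcp_rot: [-179.9, -0.4, 3.6]
contact_force: [1.6, 1.0, 15.2]
opening: 0.0538
grip_force: 50.0
```

```bash
python3 m.py
```

```text
18.8333 [0.438  0.0218 0.0216] [-179.92   -0.36    3.55] F [ 1.62  1.   15.16] M [ 0.13  -0.233  0.205] eff [  0.506 -23.493   2.335 -11.46   -0.062   0.438  -0.218] 0.053798537141588075 49.98018980026245
```

Request:
{"name": "arm_command", "arguments": {
  "commands": [
    [[0, 0, -2], 0, -1],
    [[0, 0, -2], 0, -0.2],
    [[0, 0, -2], 0, 0.1],
    [[0, 0, -1], 0, 0.5],
    [[0, 0, 0], 0, 0.6],
    [[0, 0, 0], 0, 0.6],
    [[0, 0, 0], 0, 0.6],
    [[0, 0, 0], 0, 0.6],
    [[0, 0, 0], 0, 0.2],
    [[0, 0, 0], 0, -1],
    [[0, 0, 0], 0, -1],
    [[0, 0, 0], 0, -1],
    [[0, 0, 0], 0, -1],
    [[0, 0, 0], 0, -1],
    [[0, 0, 0], 0, -1],
    [[0, 0, 0], 0, -1]
  ],
  "grip_force": 65
}}

```text
t: 20.17
ee_pos: [0.4337, 0.021, 0.0194]
tcp_rot: [-180.0, 0.1, 3.5]
contact_force: [-2.1, 0.1, 4.8]
opening: 0.0534
grip_force: 67.1
```

```bash
python3 m.py
```

```text
20.1667 [0.4337 0.021  0.0194] [-1.7998e+02  7.0000e-02  3.5100e+00] F [-2.13  0.09  4.75] M [-0.08   0.407  0.024] eff [ 2.2000e-01 -2.7888e+01  2.5490e+00 -1.6874e+01  6.0000e-03 -6.8700e-01
  1.0000e-02] 0.053370328500233426 67.11302950861864
```

Request:
{"name": "arm_command", "arguments": {
  "commands": [
    [[0, 0, -2], 0, -1],
    [[0, 0, -6], 0, -1],
    [[0, 0, -12], 0, -1],
    [[0, 0, -20], 0, -1],
    [[0, 0, -30], 0, -1],
    [[0, 0, -41], 0, -1],
    [[0, 0, -53], 0, -1],
    [[0, 0, -66], 0, -1],
    [[0, 0, -80], 0, -1],
    [[0, 0, -94], 0, -1],
    [[0, 0, -108], 0, -1],
    [[0, 0, -122], 0, -1],
    [[0, 0, -136], 0, -1],
    [[0, 0, -149], 0, -1],
    [[0, 0, -160], 0, -1],
    [[0, 0, -168], 0, -1],
    [[0, 0, -174], 0, -1],
    [[0, 0, -176], 0, -1],
    [[0, 0, -176], 0, -1],
    [[0, 0, -176], 0, -1]
  ]
}}

```text
t: 21.83
ee_pos: [0.4339, 0.0208, 0.1947]
tcp_rot: [180.0, 0.0, 3.5]
contact_force: [0.5, 0.7, -5.6]
opening: 0.0536
grip_force: 69.3
```

```bash
python3 ser.py
```

```text
[[ 2.1833e+01  6.0000e-03 -1.0500e-01  3.4000e-02  4.8100e-01]
 [ 2.1883e+01  3.0000e-03 -1.9000e-02 -3.3000e-02 -2.5000e-02]
 [ 2.1933e+01  4.5000e-02 -1.2800e-01  0.0000e+00  4.0300e-01]
 [ 2.1983e+01 -5.3000e-02 -1.4200e-01 -9.0000e-03 -3.3400e-01]
 [ 2.2033e+01 -4.0000e-02 -7.7000e-02  1.0000e-03  9.2000e-01]
 [ 2.2083e+01  8.0000e-03 -1.3500e-01 -1.0000e-03  6.0900e-01]
 [ 2.2133e+01 -5.0000e-03 -1.2000e-01 -9.0000e-03  6.5400e-01]
 [ 2.2183e+01  2.0000e-03 -5.9000e-02  2.4000e-02 -1.3200e-01]]
mean [ 2.2008e+01 -4.0000e-03 -9.8000e-02  1.0000e-03  3.2200e-01 -1.7000e-02
 -5.0740e+00] [0.43415049 0.02085602 0.19484122] [1.79987885e+02 2.77711334e-02 3.50397853e+00] 0.053496184451034004
```

Request:
{"name": "arm_command", "arguments": {
  "commands": [
    [[1, 0, 0], 0, -1],
    [[3, 1, 0], 0, -1],
    [[6, 2, 0], 0, -1],
    [[10, 3, 0], 0, -1],
    [[15, 5, 0], 0, -1],
    [[21, 7, 0], 0, -1],
    [[28, 9, 0], 0, -1],
    [[35, 11, 0], 0, -1],
    [[42, 13, 0], 0, -1],
    [[49, 15, 0], 0, -1],
    [[56, 17, 0], 0, -1],
    [[63, 19, 0], 0, -1],
    [[70, 21, 0], 0, -1],
    [[77, 24, 0], 0, -1],
    [[84, 26, 0], 0, -1],
    [[91, 28, 0], 0, -1],
    [[98, 30, 0], 0, -1],
    [[105, 32, 0], 0, -1],
    [[112, 34, 0], 0, -1],
    [[119, 36, 0], 0, -1]
  ]
}}

```text
t: 23.9
ee_pos: [0.556, -0.0079, 0.1951]
tcp_rot: [-180.0, -0.0, 3.5]
contact_force: [0.1, 0.1, -5.0]
opening: 0.0534
grip_force: 69.3
```

Request:
{"name": "arm_command", "arguments": {
  "commands": [
    [[7, 2, 0], 0, -1],
    [[14, 4, 0], 0, -1],
    [[21, 6, 0], 0, -1],
    [[28, 8, 0], 0, -1],
    [[35, 11, 0], 0, -1],
    [[42, 13, 0], 0, -1],
    [[49, 15, 0], 0, -1],
    [[56, 17, 0], 0, -1],
    [[63, 19, 0], 0, -1],
    [[70, 22, 0], 0, -1],
    [[77, 24, 0], 0, -1],
    [[84, 26, 0], 0, -1],
    [[90, 28, 0], 0, -1],
    [[95, 30, 0], 0, -1],
    [[100, 31, 0], 0, -1],
    [[104, 32, 0], 0, -1],
    [[106, 33, 0], 0, -1],
    [[108, 33, 0], 0, -1],
    [[108, 33, 0], 0, -1],
    [[108, 33, 0], 0, -1]
  ]
}}

```text
t: 25.57
ee_pos: [0.665, -0.034, 0.1951]
tcp_rot: [-180.0, 0.0, 3.5]
contact_force: [0.3, -0.4, -5.0]
opening: 0.0533
grip_force: 69.3
```

```bash
python3 ser.py; python3 - <<'E'
from rig import *
import cv2,numpy as np
d=snapshot("side");np.savez("side1.npz",**d);cv2.imwrite("pics/s1full.png",d["pixels"])
c=cv2.resize(d["pixels"][60:260,270:470],(600,600),interpolation=cv2.INTER_CUBIC);cv2.imwrite("pics/s1.png",c)
d=snapshot("scene");np.savez("scene1.npz",**d)
E
```

```text
[[ 2.5567e+01  2.7000e-02 -1.3000e-01  9.0000e-03  2.9300e-01]
 [ 2.5617e+01  6.2000e-02 -1.4200e-01 -5.2000e-02  9.5000e-02]
 [ 2.5667e+01 -3.2000e-02 -1.1700e-01 -5.0000e-02 -1.0500e-01]
 [ 2.5717e+01 -3.0000e-03 -1.4000e-01  1.2000e-02 -4.6000e-02]
 [ 2.5767e+01  3.0000e-02 -9.8000e-02  2.5000e-02  2.0000e-03]
 [ 2.5817e+01  2.4000e-02 -1.3800e-01 -4.3000e-02  4.5000e-02]
 [ 2.5867e+01  3.9000e-02 -1.1900e-01 -3.4000e-02 -4.2600e-01]
 [ 2.5917e+01  5.0000e-02 -9.6000e-02 -1.9000e-02 -6.9500e-01]]
mean [ 2.5742e+01  2.5000e-02 -1.2300e-01 -1.9000e-02 -1.0500e-01 -1.0600e-01
 -4.8950e+00] [ 0.66502004 -0.03406776  0.19522615] [-1.79994504e+02 -9.43775575e-03  3.50445389e+00] 0.05324291623239876
```

View pics/s1.png

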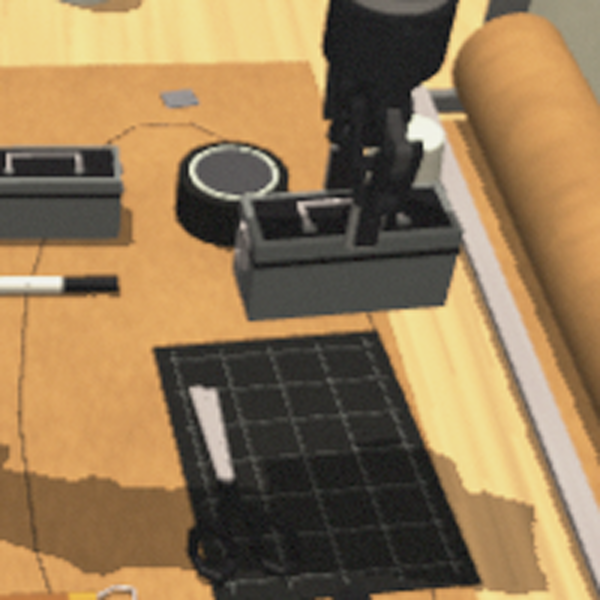

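Side crop: the case is held over the mat, with its near-face bottom corners at (251,319) and (447,302) and its rim corners at (248,250) and (461,236). I'll work out the pitch from these.

```bash
python3 - <<'E'
import numpy as np
D=np.load("side1.npz");K,R,t=D["K"],D["R"],D["t"]
uv=np.array([(251,319),(447,302),(248,250),(461,236)])/3+[270-.33,60-.33]
r=(R.T@np.linalg.inv(K)@np.c_[uv,np.ones(4)].T).T;c=-R.T@t
a=np.radians(3.5);n=np.array([-np.sin(a),np.cos(a),0]);p=np.array([.665,-.034,0])-n*.028
P=c+r*((p-c)@n/(r@n))[:,None];print(P.round(4))
for i in(0,2):
    d=P[i+1]-P[i];print("pitch up deg",np.degrees(np.arctan2(d[2],np.hypot(*d[:2]))),"len",np.linalg.norm(d))
print(P.mean(0))
E
```

```text
[[ 0.6003 -0.066   0.1768]
 [ 0.7383 -0.0576  0.1809]
 [ 0.5914 -0.0666  0.2381]
 [ 0.7352 -0.0578  0.239 ]]
pitch up deg 1.7028248456480097 len 0.13833210973462587
pitch up deg 0.3716892919383899 len 0.14405002029685865
[ 0.66630636 -0.06197242  0.20871316]
```

```bash
python3 -c "
from rig import hand_in
print(hand_in())"
```

```text
the job is handed in; nothing more can be done
None
```

I handed the job in with the arm holding the middle case, the one that rattled, about 1° off level over the centre of the mat, its centre about 21 cm above the bench; the left case was quiet and is back in place, the right one was never lifted because the middle had already rattled, and I gripped at 65 N instead of about 40 N because the case had slipped a few mm during shaking.

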